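Mount the ink roller in its stand

TASK

Put the ink roller together in its bench stand: set the grooved wooden support block flat on the stand's base between the two ears and between the two low strips, lay the roller drum in the block's groove, then slide the axle (from either side) through the first ear, the drum and the far ear until its wooden handle is home against the ear. Leave everything standing there released, and do not disturb the paint tin, the screwdriver or the cup.

Things in the scene. Friction and masses are not known exactly. Their poses are not given: they have to be found in the camera images.
- stand: Fixed steel stand with dark ears. Origin: centre of underside; z up, x along the axle. Base 130 (x) by 90 by 8 mm. Two ears, 44 mm wide (y), tops 84 mm above the bench, from x = -46 to -36 and +36 to +46 mm. Two strips along x on the base, 70 long, 6 high, inner faces at y = -23 and +23, outer -29 and +29 mm: the block stands on the base between them. Open above and on both y sides.
- stand_axis (a point): Point on the common axis of the two ears' round holes, midway between the ears, 62 mm above the bench; axes as the stand's (x along the holes). Each hole is 14 mm in diameter and goes right through its 10 mm thick ear; inner ear faces at x = -36 and +36, outer faces at -46 and +46 mm.
- block: Loose light-wood support block, 64 (x) by 42 (y) by 34 mm high, 60 g, standing on the bench. Origin: centre of its underside; z up. A groove 30 mm wide, 7 mm deep runs along x in its top; the drum lies along x on the groove's upper edges, its axis then 54 mm above the block's underside (62 mm above the bench once in the stand). Same either way round.
- drum: Loose ink roller drum: black rubber cylinder on an aluminium tube, diameter 50 mm, 60 mm long, 120 to 210 g, with a 16 mm through bore. Origin: its centre, on the axis; x along the bore (level), its turn about x arbitrary. Starts lying on the rack, axis about 37 mm above the bench. Same either way round.
- rack: Fixed aluminium rack under the drum at the start: plate 80 (x) by 56 (y) by 6 mm with two 8 mm bars along x at y = -15 and +15 mm, tops 16 mm above the bench. Origin: centre of its underside. The drum lies on the bars along x.
- axle: Loose axle, 100 g: steel shaft 10 mm thick, 120 long, with a square wooden handle 20 by 20 by 36 mm. Origin: on the axis at the shoulder where shaft meets handle; x points to the nose, handle at x = -36 to 0, y and z square to its flats. Balances at x = 47 mm. Starts level on the rest, z up, axis 32 mm above the bench, the handle overhanging: take it from above by its two upright sides.
- axle_nose (a point): Tip of the axle's nose, on its axis, 120 mm from the shoulder. The last 14 mm of the shaft taper from 10 to 5 mm.
- rest: Fixed light-wood rest under the axle at the start; origin on the bench straight below the axle's shoulder, x along the axle. A base 34 mm wide from x = 10 to 105 mm, and two notched posts at x = 22 and 93 mm, 36 mm high and 28 mm wide (y).
- tin: Bystander: closed paint tin, 84 mm diameter, 100 mm high, standing. Origin: centre of its underside. Leave alone.
- screwdriver: Bystander: screwdriver lying on the bench between the robot and the stand. Leave alone.
- cup: Bystander: white ceramic cup, 76 mm across, 90 mm high, standing. Origin: centre of its underside. Leave alone.

How it is judged:
On the way, in this order (a step that is already met when the one before it is completed fails the run):
1. the support block stands in the stand, released (x of block in the frame of stand between -0.006 and 0.006 m and y of block in the frame of stand between -0.005 and 0.005 m and z of block in the frame of stand between 0.005 and 0.011 m and angle between the x axis of block and the x axis of stand, either way round below 0.12 rad and contact force between the fingers and block below 0.1 N and linear speed of block below 0.03 m/s), for 0.2 s.
2. the drum lies on the block between the ears, released (x of block in the frame of stand between -0.006 and 0.006 m and y of block in the frame of stand between -0.005 and 0.005 m and z of block in the frame of stand between 0.005 and 0.011 m and angle between the x axis of each of block, drum and the x axis of stand, either way round below 0.12 rad and x of drum in the frame of stand_axis between -0.008 and 0.008 m and y of drum in the frame of stand_axis between -0.005 and 0.005 m and z of drum in the frame of stand_axis between -0.005 and 0.005 m and contact force between the fingers and drum below 0.1 N and linear speed of drum below 0.03 m/s), for 0.2 s.
3. the axle's nose has passed the first ear and is inside the drum (x of axle_nose in the frame of stand_axis between -0.028 and 0.028 m and y of axle_nose in the frame of stand_axis between -0.007 and 0.007 m and z of axle_nose in the frame of stand_axis between -0.007 and 0.007 m).
At the end, for the whole second after the job is handed in: In the stand: block on the base (6 mm along, 5 across, 3 up, 0.12 rad); drum on it, centre within 8 mm along, 5 across and up, 0.12 rad; axle through ears and drum, ends within 7 mm of the hole axis, 0.09 rad, shoulder within 6 mm of an ear, nose beyond the other; all released, at rest (x of block in the frame of stand between -0.006 and 0.006 m and y of block in the frame of stand between -0.005 and 0.005 m and z of block in the frame of stand between 0.005 and 0.011 m and angle between the x axis of each of block, drum and the x axis of stand, either way round below 0.12 rad and x of drum in the frame of stand_axis between -0.008 and 0.008 m and y of drum in the frame of stand_axis between -0.005 and 0.005 m and z of drum in the frame of stand_axis between -0.005 and 0.005 m and y of axle in the frame of stand_axis between -0.007 and 0.007 m and z of axle in the frame of stand_axis between -0.007 and 0.007 m and y of axle_nose in the frame of stand_axis between -0.007 and 0.007 m and z of axle_nose in the frame of stand_axis between -0.007 and 0.007 m and ((x of axle in the frame of stand_axis between -0.052 and -0.04 m and x of axle_nose in the frame of stand_axis above 0.06 m) or (x of axle in the frame of stand_axis between 0.04 and 0.052 m and x of axle_nose in the frame of stand_axis below -0.06 m)) and angle between the x axis of axle and the x axis of stand, either way round below 0.09 rad and contact force between the fingers and axle below 0.1 N and linear speed of each of block, drum, axle below 0.02 m/s); the robot touches nothing.
It fails at once if the tin is moved more than 30 mm (distance of tin from where it was at the start of the episode above 0.03 m).
It fails at once if the screwdriver is moved more than 30 mm (distance of screwdriver from where it was at the start of the episode above 0.03 m).
It fails at once if the cup is moved more than 30 mm (distance of cup from where it was at the start of the episode above 0.03 m).
It also fails if it takes over 72 s, if anything falls off the work surface, if the arm or the gripper's body presses on something with over 40 N, if the wrist force passes 120 N, or if a joint passes its speed limit or range.

ROBOT

A 7-joint arm with a two-finger parallel gripper is mounted at the origin on the work surface. World frame = base frame: x ahead of the robot, y to its left, z up, the work surface at z = 0. Lengths are in m, angles in rad, forces in N, time in s.
With the tool pointing down it reaches from about 0.4 to 0.875 m from the base axis. Payload 4.4 kg.
Tool frame: the origin (TCP) lies between the finger pads; the fingertips stand 17 mm ahead of it and the grasp point (between the pads) lies 2 mm behind it; z points along the fingers, y is the line along which they close (so a half turn about z gives the same grasp; the last joint's range is limited). The gripper opens to 85 mm and grips with 20 to 120 N. Pads are 22 mm wide; open, the fingers measure 114 mm over their backs; the gripper's body (76 mm by 85 mm) begins 54 mm behind the grasp point. The pads swing forward as they close: fully open they stand 13 mm farther back than shut.
Start: joints at [1.114, 0.628, 0.038, 1.517, -0.027, 0.996, -0.02], TCP at [0.248, -0.601, 0.248] pointing down, gripper open.
Joint ranges: [-3.06, 3.06], [-0.37, 2.12], [-1.25, 1.32], [0.18, 2.47], [-1.1, 4.24], [0.23, 1.98], [-2.94, 2.94]. Speed limits (rad/s): [2.57, 2.57, 3.14, 3.14, 3.14, 3.14, 3.14].

INTERFACE

Orientations are given as a unit quaternion [w, x, y, z].
In Python, from plant import arm gives the robot as it stands.
- The arm moves only by the shell command python3 nudge.py 'ROWS'. ROWS is a JSON list of rows, 1 to 5 of them, each of 7 numbers: the opening from 0.0 (shut) to 1.0 (fully open), then dx, dy, dz in m, then a rotation vector rx, ry, rz in rad; each row shifts and turns the commanded pose from where the row before left it, along the tool's axes as they then stand; what a row does not reach is not made up. A row lasts 1/12 s, in which the tool goes at most 0.0417 m and 0.125 rad, less where a joint would pass 70% of its speed; a pose out of reach is approached as far as the arm can. The fingers move at their own pace and stop on an object; the grip force is fixed at half the most. Time passes only in rows, so rows that do not move let the fingers close. It prints the time, the measured TCP pose, the force, the opening and the grip force at its end.
- arm.state(): the state, without advancing time (a new reading comes with each control period).
- arm.capture(name): name is "scene" or "top" or "wrist"; returns the picture (420x560x3 uint8, red, green, blue); there is no depth.
- arm.camera_info(name): a dict with "fx", "fy", "cx", "cy" (pixels), "cam_to_world" (4x4, takes a point from camera to world coordinates). Camera axes: x right, y down, z forward; pixel columns grow to the right and rows downward; lengths in m; the calibration is good to about 2 mm. A picture is of the moment at which its call begins: read the wrist's pose just before it. camera_info takes no time and is no camera call; for the wrist camera it gives the pose at the moment of the call.
- arm.job_done(): hands the job in; it is judged then, once.
The state is a dict: "time": time; "qpos": joint angles; "joint_vel": joint speeds; "effort": joint torques, N m; "ee_pos": TCP position; "eef_rot": TCP orientation; "contact_force": force on the tool from outside, world axes, zero at the start; "moment": the same for the moment, N m; "opening": opening from 0.0 (shut) to 1.0 (fully open); "grasp_force": force on a finger pad.
Only numpy, scipy, OpenCV 4.12 (cv2) and the standard library are available. Lean on these libraries where they do the work, as an engineer would, in place of code of your own. Each camera call takes 0.05 s, during which the arm holds its last target. There are 200 camera calls.

## Working session

There is one attempt and no reset: what is moved stays moved. The work goes in short steps, Python scripts to look and compute and a shell command to move; the robot and the scene stay as the last step left them, time stands still between calls to the robot, and variables do not carry over. Pictures are saved under pics/ and viewed, at most 10 in all, crops included, and the job is handed in when it is done.

```bash
ls; mkdir -p pics
python3 - <<'E'
from plant import arm
import cv2,numpy as np
np.set_printoptions(precision=4,suppress=True)
for n in("scene","top"):
    cv2.imwrite(f"pics/{n}0.png",arm.capture(n)[...,::-1]); c=arm.camera_info(n); print(n,c["fx"],c["fy"],c["cx"],c["cy"]);print(np.array(c["cam_to_world"]))
print(arm.state())
E
```

```text
nudge.py
pics
plant.py
scene 533.2720524765466 533.2720524765466 278.27470341666833 211.61398618584388
[[-0.2663  0.7539 -0.6006  1.3098]
 [ 0.9639  0.2124 -0.1608  0.1805]
 [ 0.0064 -0.6218 -0.7832  1.0182]
 [ 0.      0.      0.      1.    ]]
top 399.1508779828378 399.1508779828378 280.7654542677085 210.36770389123552
[[-0.0097 -0.9925  0.1215  0.4723]
 [-0.9995  0.0132  0.0275 -0.0453]
 [-0.0289 -0.1212 -0.9922  0.9828]
 [ 0.      0.      0.      1.    ]]
{'time': 0.1, 'qpos': array([ 1.1142,  0.6293,  0.0384,  1.5183, -0.027 ,  0.9963, -0.02  ]), 'joint_vel': array([-0.0004, -0.0002,  0.0002, -0.0041,  0.0002,  0.0008,  0.0003]), 'effort': array([  0.0038, -56.4529,   1.2309, -19.397 ,   0.0113,   0.0055,
        -0.    ]), 'ee_pos': array([ 0.2475, -0.6005,  0.2475]), 'eef_rot': array([-0.0008,  0.981 ,  0.1942, -0.0002]), 'contact_force': array([-1.0179, -0.6033,  0.0246]), 'moment': array([ 0.0159, -0.0149,  0.0086]), 'grasp_force': 0.0, 'opening': 1.0014123762518947}
```

View pics/scene0.png

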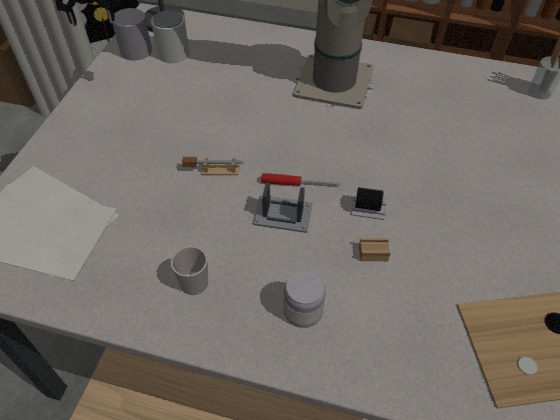

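View pics/top0.png

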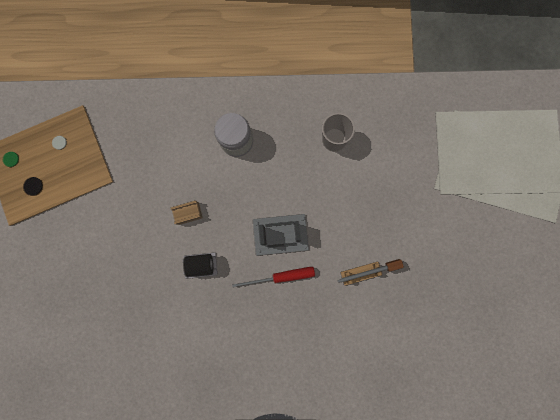

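The scene view shows the stand at about (284,210), block (374,250), drum on rack (369,200), axle on rest (215,163), screwdriver (300,181), tin (305,298) and cup (191,270). The top view shows the stand at (281,235), block (186,212), drum (199,265), axle from (340,279) to its handle at (398,266), screwdriver (275,277), tin (234,133) and cup (338,132). Next I'll get coarse positions by triangulating across the two views.

```bash
cat > h.py <<'E'
from plant import arm
import cv2,numpy as np
from scipy.spatial.transform import Rotation as R
np.set_printoptions(precision=4,suppress=True)
def cam(n):
    c=arm.camera_info(n); return c["fx"],c["cx"],c["cy"],np.array(c["cam_to_world"])
def ray(c,p):
    f,cx,cy,T=c; d=T[:3,:3]@np.array([(p[0]-cx)/f,(p[1]-cy)/f,1]); return T[:3,3],d/np.linalg.norm(d)
def plane(c,p,z):
    o,d=ray(c,p); return o+d*(z-o[2])/d[2]
def tri(obs):  # [(cam,pix),...] -> point, rms ray distance
    A=np.zeros((3,3));b=np.zeros(3);L=[]
    for c,p in obs:
        o,d=ray(c,p);M=np.eye(3)-np.outer(d,d);A+=M;b+=M@o;L.append((o,M))
    x=np.linalg.solve(A,b); return x,np.sqrt(np.mean([np.sum((M@(x-o))**2) for o,M in L]))
def proj(c,X):
    f,cx,cy,T=c; q=T[:3,:3].T@(np.asarray(X)-T[:3,3]); return np.array([f*q[0]/q[2]+cx,f*q[1]/q[2]+cy])
def tool(): 
    s=arm.state(); q=s["eef_rot"]; return np.array(s["ee_pos"]),R.from_quat([q[1],q[2],q[3],q[0]])
def togo(P,yaw=None): # offset to world point P in tool axes; yaw = wanted world direction (rad) of the finger-closing line, tool down
    p,r=tool(); print("tcp",p,"to go (tool axes)",r.inv().apply(np.array(P)-p))
    if yaw is not None:
        best=None
        for k in (0,np.pi):
            y=np.array([np.cos(yaw+k),np.sin(yaw+k),0]);z=np.array([0,0,-1.]);x=np.cross(y,z)
            v=(r.inv()*R.from_matrix(np.c_[x,y,z])).as_rotvec(); print("  turn",v)
def snap(n,f):
    c=cam(n); im=arm.capture(n); cv2.imwrite(f"pics/{f}.png",im[...,::-1]); np.savez(f"pics/{f}.npz",im=im,f=c[0],cx=c[1],cy=c[2],T=c[3]); return im,c
def load(f):
    z=np.load(f"pics/{f}.npz"); return z["im"],(float(z["f"]),float(z["cx"]),float(z["cy"]),z["T"])
E
python3 - <<'E'
from h import *
t,s=cam("top"),cam("scene")
for n,a,b in [("stand",(281,235),(284,208)),("block",(186,212),(374,247)),("drum",(199,265),(369,199)),("handle",(396,266),(190,161)),("nose",(340,279),(242,162)),("tin top",(232,130),(306,288)),("cup top",(338,130),(190,261)),("sdL",(234,285),(339,184)),("sdR",(318,272),(263,180))]:
    print(n,*tri([(t,a),(s,b)]))
w=cam("wrist");p,r=tool();print(w);print("cam in tool",r.inv().apply(w[3][:3,3]-p));print(r.inv().as_matrix()@w[3][:3,:3]); print(r.as_matrix())
E
```

```text
stand [ 0.5298 -0.0164  0.0192] 0.002212688374766389
block [0.5885 0.2121 0.0257] 0.00020622314034862818
drum [0.4603 0.177  0.0355] 0.0012219141879880322
handle [ 0.4534 -0.286   0.0293] 0.0021555544832965435
nose [ 0.4248 -0.1546  0.0338] 0.0013089962512262989
tin top [0.7707 0.093  0.0891] 0.002109056665630188
cup top [ 0.7686 -0.1544  0.0821] 0.0006160604375804538
sdL [0.4117 0.0966 0.0122] 0.0007772296416062623
sdR [ 0.439  -0.1008 -0.0027] 0.006578159918478091
(289.99831918015826, 280.12513515480583, 206.87029927870012, array([[ 0.3807, -0.8812, -0.2803,  0.3184],
       [-0.9247, -0.3635, -0.1134, -0.5727],
       [-0.002 ,  0.3024, -0.9532,  0.3739],
       [ 0.    ,  0.    ,  0.    ,  1.    ]]))
cam in tool [ 0.0762  0.0011 -0.1264]
[[-0.0002 -0.9532 -0.3024]
 [ 1.     -0.0001 -0.0004]
 [ 0.0003 -0.3024  0.9532]]
[[ 0.9246  0.381  -0.0006]
 [ 0.381  -0.9246  0.0016]
 [ 0.     -0.0017 -1.    ]]
```

```bash
A='[1,0.04,-0.01,0.008,0,0,-0.0615]'
python3 nudge.py '[[1,0.04,-0.01,0.008,0,0,-0.065],[1,0.04,-0.01,0.008,0,0,-0.065],[1,0.04,-0.01,0.008,0,0,-0.065],[1,0.04,-0.01,0.008,0,0,-0.065],[1,0.04,-0.01,0.008,0,0,-0.065]]'
python3 nudge.py '[[1,0.04,-0.01,0.008,0,0,-0.065],[1,0.04,-0.01,0.008,0,0,-0.065],[1,0.04,-0.01,0.008,0,0,-0.065],[1,0.03,-0.01,0.008,0,0,-0.065],[1,0,0,0,0,0,0]]'
python3 - <<'E'
from h import *
print(*tool()); print(tool()[1].as_matrix()); snap("wrist","w1"); togo([.44,-.2,.15],0.)
E
```

```text
time: 0.52
ee_pos: [0.3958, -0.4583, 0.2079]
eef_rot: [-0.0, 0.936, 0.352, 0.0]
contact_force: [-0.3, -0.4, -0.5]
opening: 0.999
grasp_force: 0.0
time: 0.93
ee_pos: [0.4714, -0.3156, 0.1751]
eef_rot: [-0.004, 0.88, 0.475, 0.001]
contact_force: [0.3, 0.4, -0.5]
opening: 0.996
grasp_force: 0.0
[ 0.4714 -0.3156  0.1751] Rotation.from_matrix(array([[ 0.549 ,  0.8358, -0.001 ],
                            [ 0.8358, -0.549 ,  0.0078],
                            [ 0.0059, -0.0051, -1.    ]]))
[[ 0.549   0.8358 -0.001 ]
 [ 0.8358 -0.549   0.0078]
 [ 0.0059 -0.0051 -1.    ]]
tcp [ 0.4699 -0.3201  0.1758] to go (tool axes) [ 0.0833 -0.0913  0.0263]
  turn [-0.0024 -0.0035 -0.5871]
  turn [-0.0046  0.0032  2.5545]
```

View pics/w1.png

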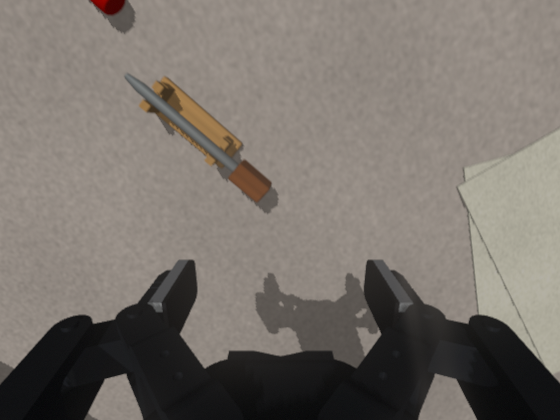

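The wrist view shows the axle with its nose at about (127,75) and the handle end at about (262,192) in brown. The rest is orange, the fingers fill the bottom of the picture, and the screwdriver handle is at top left. I'll square the tool to the world axes, then take a chain of views along +y.

```bash
python3 nudge.py '[[1,0,-0.004,0.004,0,0,-0.1175],[1,0,-0.004,0.004,0,0,-0.1175],[1,0,-0.004,0.004,0,0,-0.1175],[1,0,-0.004,0.004,0,0,-0.1175],[1,0,-0.004,0,0,0,-0.1175]]' |tail -6|head -3
python3 nudge.py '[[1,0,0,0,0,0,0],[1,0,0,0,0,0,0],[1,0,0,0,0,0,0]]' | head -3
python3 -c "from h import *;snap('wrist','w2');print(tool()[1].as_matrix())"
python3 nudge.py '[[1,0.04,0.02,0,0,0,0],[1,0.04,0.02,0,0,0,0],[1,0.04,0.02,0,0,0,0],[1,0.04,0.02,0,0,0,0],[1,0.02,0,0,0,0,0]]' |head -2
python3 nudge.py '[[1,0,0,0,0,0,0],[1,0,0,0,0,0,0],[1,0,0,0,0,0,0]]' | head -3
python3 -c "from h import *;snap('wrist','w3')"
python3 nudge.py '[[1,0.04,0,0,0,0,0],[1,0.04,0,0,0,0,0],[1,0,0,0,0,0,0],[1,0,0,0,0,0,0],[1,0,0,0,0,0,0]]' | head -3
python3 -c "from h import *;snap('wrist','w4')"
python3 nudge.py '[[1,0.04,0,0,0,0,0],[1,0.04,0,0,0,0,0],[1,0,0,0,0,0,0],[1,0,0,0,0,0,0],[1,0,0,0,0,0,0]]' | head -3
python3 -c "from h import *;snap('wrist','w5')"
python3 nudge.py '[[1,0.04,0,0,0,0,0],[1,0.03,0,0,0,0,0],[1,0,0,0,0,0,0],[1,0,0,0,0,0,0],[1,0,0,0,0,0,0]]' | head -3
python3 - <<'E'
from h import *
snap('wrist','w6')
cv2.imwrite("pics/m.png",np.vstack([np.hstack([cv2.resize(load(a)[0][...,::-1],(400,300)) for a in p]) for p in (("w2","w3"),("w4","w6"))]))
E
```

```text
time: 1.4
ee_pos: [0.4486, -0.3195, 0.1601]
eef_rot: [-0.001, 0.709, 0.706, -0.001]
time: 1.65
ee_pos: [0.45, -0.3193, 0.161]
eef_rot: [0.0, 0.711, 0.703, -0.0]
[[ 0.0109  0.9999  0.0004]
 [ 0.9999 -0.0109 -0.0006]
 [-0.0006  0.0005 -1.    ]]
time: 2.12
ee_pos: [0.5307, -0.1436, 0.1615]
time: 2.37
ee_pos: [0.5257, -0.1509, 0.1609]
eef_rot: [0.0, 0.71, 0.704, -0.001]
time: 2.83
ee_pos: [0.5263, -0.0715, 0.1609]
eef_rot: [0.0, 0.71, 0.704, -0.0]
time: 3.3
ee_pos: [0.5271, 0.0082, 0.1607]
eef_rot: [0.0, 0.711, 0.704, -0.001]
time: 3.77
ee_pos: [0.5276, 0.0777, 0.1607]
eef_rot: [0.0, 0.711, 0.703, -0.001]
```

View pics/m.png

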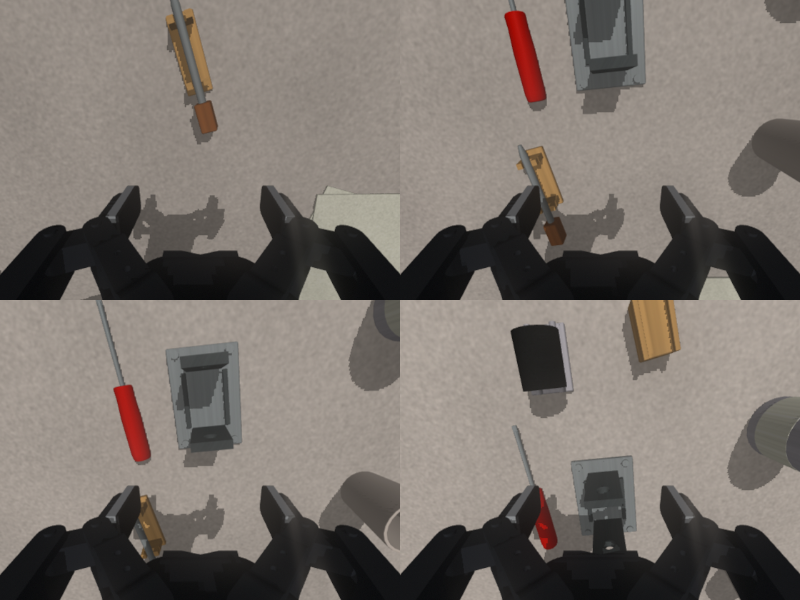

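The mosaic shows the axle in w2 and w3, the stand in w4 at tile (203,95), and the drum and block entering at the top of w6. Next: move on for two full views of the block and drum.

```bash
python3 nudge.py '[[1,0.035,0,0,0,0,0],[1,0.03,0,0,0,0,0],[1,0,0,0,0,0,0],[1,0,0,0,0,0,0],[1,0,0,0,0,0,0]]' | head -3
python3 -c "from h import *;snap('wrist','w7')"
python3 nudge.py '[[1,0.03,0,-0.02,0,0,0],[1,0.03,0,0,0,0,0],[1,0,0,0,0,0,0],[1,0,0,0,0,0,0],[1,0,0,0,0,0,0]]' | head -3
python3 - <<'E'
from h import *
snap('wrist','w8')
def blobs(f,mask,mina=150):
    n,l,s,c=cv2.connectedComponentsWithStats(mask.astype(np.uint8))
    return [(s[i].tolist(),c[i].round(1).tolist()) for i in range(1,n) if s[i][4]>mina]
for f in ("w4","w7","w8"):
    im,c=load(f); h=cv2.cvtColor(im,cv2.COLOR_RGB2HSV)
    wood=(h[...,0]>8)&(h[...,0]<25)&(h[...,1]>95)&(h[...,2]>60)
    dark=(h[...,2]<45); dark[330:]=0
    print(f,"wood",blobs(f,wood),"dark",blobs(f,dark))
a=load("w7")[0][:300,120:]; b=load("w4")[0][50:290,140:380]
cv2.imwrite("pics/m2.png",np.hstack([cv2.resize(a,(440*1,300))[...,::-1],np.zeros((300,10,3),np.uint8),cv2.resize(b,(300,300),interpolation=cv2.INTER_CUBIC)[...,::-1]]))
E
```

```text
time: 4.23
ee_pos: [0.5282, 0.143, 0.1606]
eef_rot: [0.0, 0.711, 0.704, -0.001]
time: 4.7
ee_pos: [0.5286, 0.203, 0.1805]
eef_rot: [0.0, 0.71, 0.704, -0.001]
w4 wood [([193, 273, 39, 85, 1543], [211.0, 316.0])] dark [([51, 261, 146, 69, 3357], [147.8, 308.9]), ([367, 286, 41, 44, 1080], [385.8, 309.9]), ([421, 315, 90, 15, 761], [470.2, 324.3])]
w7 wood [([317, 76, 67, 89, 4109], [350.6, 119.9])] dark [([167, 129, 69, 80, 4181], [202.0, 167.7]), ([51, 261, 145, 69, 3352], [147.8, 308.9]), ([367, 286, 40, 44, 973], [386.0, 311.2]), ([260, 297, 48, 33, 1190], [282.8, 315.3]), ([443, 315, 68, 15, 631], [476.9, 324.1])]
w8 wood [([313, 146, 58, 75, 2929], [341.8, 181.7])] dark [([183, 189, 59, 74, 3223], [213.0, 226.7]), ([51, 261, 146, 69, 3384], [148.0, 308.6]), ([365, 280, 44, 50, 1295], [384.4, 306.8]), ([419, 314, 92, 16, 959], [463.1, 323.7])]
```

View pics/m2.png

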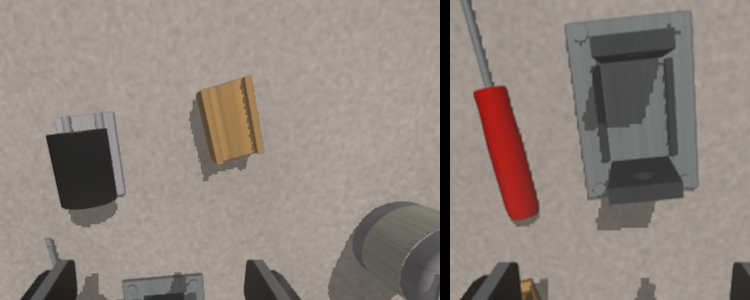

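The crop shows the drum on its rack at full-image (202,168). The block's top-face corners are near (320,92), (371,76), (383,153) and (337,163). In w4 the stand's base corners are near (234,70), (331,59), (338,200) and (250,208). I'll refine these from masks and triangulate between views.

```bash
cat > m.py <<'E'
from h import *
def big(mask,box):
    m=np.zeros(mask.shape,np.uint8); x0,y0,x1,y1=box; m[y0:y1,x0:x1]=mask[y0:y1,x0:x1]
    m=cv2.morphologyEx(m,cv2.MORPH_CLOSE,np.ones((3,3),np.uint8))
    cs,_=cv2.findContours(m,cv2.RETR_EXTERNAL,cv2.CHAIN_APPROX_NONE); return max(cs,key=cv2.contourArea)
def poly(c,eps=3): return cv2.approxPolyDP(cv2.convexHull(c),eps,True)[:,0].astype(float)
def hsv(im): return cv2.cvtColor(im,cv2.COLOR_RGB2HSV)
def wood(im):
    h=hsv(im); return ((h[...,0]>8)&(h[...,0]<25)&(h[...,1]>95)&(h[...,2]>60)).astype(np.uint8)
def dark(im): return (hsv(im)[...,2]<45).astype(np.uint8)
def cool(im): return (im[...,2].astype(int)>=im[...,0]+2).astype(np.uint8)
E
python3 - <<'E'
from m import *
for f,b in (("w7",(300,50,400,200)),("w8",(300,120,400,250))):
    im,c=load(f); p=poly(big(wood(im),b)); print(f,"block"); 
    for q in p: print(q,plane(c,q,.034)[:2],plane(c,q,0)[:2])
for f,b in (("w7",(140,110,250,225)),("w8",(160,170,260,275))):
    im,c=load(f); ct=big(dark(im),b); print(f,"drum"); 
    for q in poly(ct): print(q,plane(c,q,.037)[:2])
for f,b in (("w3",(225,0,350,140)),("w4",(220,40,350,225)),("w5",(220,100,350,235))):
    im,c=load(f); p=poly(big(cool(im),b)); print(f,"stand"); 
    for q in p: print(q,plane(c,q,.008)[:2])
E
```

```text
w7 block
[370.  76.] [0.6004 0.2477] [0.6101 0.2515]
[383. 151.] [0.6166 0.1881] [0.6285 0.184 ]
[337. 164.] [0.5775 0.1773] [0.5841 0.1717]
[331. 157.] [0.572  0.1834] [0.5779 0.1786]
[317.  94.] [0.5584 0.2346] [0.5624 0.2367]
w8 block
[350. 146.] [0.5929 0.2506] [0.6009 0.2471]
[358. 149.] [0.6005 0.2478] [0.6095 0.2439]
[370. 210.] [0.6167 0.188 ] [0.6276 0.1767]
[330. 220.] [0.5775 0.1779] [0.5836 0.1652]
[313. 157.] [0.5589 0.2408] [0.5627 0.2361]
w7 drum
[225. 129.] [0.4821 0.208 ]
[235. 197.] [0.4871 0.1491]
[206. 207.] [0.4603 0.14  ]
[182. 206.] [0.4387 0.1411]
[167. 136.] [0.4331 0.2028]
w8 drum
[228. 190.] [0.4779 0.2106]
[233. 194.] [0.4824 0.2065]
[241. 249.] [0.4872 0.1482]
[223. 260.] [0.4679 0.1358]
[200. 261.] [0.4439 0.1349]
[194. 255.] [0.4384 0.1419]
[183. 199.] [0.4337 0.202 ]
[203. 191.] [0.4538 0.2098]
w3 stand
[339.   0.] [0.575  0.0145]
[342. 112.] [ 0.5823 -0.0732]
[339. 116.] [ 0.5797 -0.0767]
[251. 125.] [ 0.4986 -0.0839]
[232.   0.] [0.4869 0.0153]
w4 stand
[329.  59.] [0.5693 0.0501]
[337. 198.] [ 0.5825 -0.0756]
[261. 203.] [ 0.5063 -0.0801]
[250. 194.] [ 0.4956 -0.0706]
[233.  70.] [0.4853 0.0422]
w5 stand
[325. 154.] [0.5696 0.048 ]
[330. 234.] [ 0.5778 -0.0347]
[247. 234.] [ 0.4914 -0.0339]
[238. 161.] [0.4862 0.0421]
```

Run:
```python
from m import *
togo([.589,.2127,.028],np.radians(15))
a,b=load("w7"),load("w8")
for n,p,q in (("blk TR",(370.5,75.5),(358.5,148.5)),("blk BR",(383.5,151),(370.5,210)),("drum R",(235.5,197),(241.5,249)),("drum L",(167,136),(183,199))): print(n,*tri([(a[1],p),(b[1],q)]))
for th in (2,-1,-4,-6):
  for f,bx in (("w4",(220,40,350,225)),("w5",(220,100,350,220))):
    im,c=load(f); d=(im[...,2].astype(int)>=im[...,0]+th).astype(np.uint8); p=poly(big(d,bx),2.5); print(th,f,*[(q.astype(int).tolist(),plane(c,q,.008)[:2].round(4).tolist()) for q in p])
im=load("w4")[0]; print(im[100,180],im[66,300],im[120,335],im[150,420])
```

```text
tcp [0.5286 0.2027 0.1804] to go (tool axes) [0.011  0.0604 0.1524]
  turn [-0.001   0.0019 -0.2721]
  turn [0.0027 0.0015 2.8694]
blk TR [0.6012 0.2482 0.0328] 6.446544985952164e-05
blk BR [0.617  0.1882 0.0344] 6.724235314213078e-05
drum R [0.4883 0.1503 0.0414] 4.4151087630664957e-05
drum L [0.4349 0.2031 0.041 ] 0.0002490571065540031
2 w4 ([329, 59], [0.5693, 0.0501]) ([332, 65], [0.5721, 0.0454]) ([337, 198], [0.5825, -0.0756]) ([261, 203], [0.5063, -0.0801]) ([250, 194], [0.4956, -0.0706]) ([233, 70], [0.4853, 0.0422])
2 w5 ([327, 156], [0.5716, 0.046]) ([330, 219], [0.5771, -0.0181]) ([245, 217], [0.4902, -0.0151]) ([238, 161], [0.4862, 0.0421]) ([321, 152], [0.5657, 0.0499])Traceback (most recent call last):
  File "<stdin>", line 7, in <module>
OverflowError: Python integer -1 out of bounds for uint8
```

Block corners triangulate to 33–34 mm, as expected, and the drum's tangent points to about 41 mm. That puts the block at about (0.589,0.2127) with yaw 105°, and the drum at (0.460,0.175) with yaw 94.8°. The stand is at about (0.534,-0.017) with yaw 95.1°. Next I move above the block.

```bash
python3 nudge.py '[[1,0.005,0.03,0.03,0,0,0],[1,0.006,0.03,0.03,0,0,0],[1,0,0,0.01,0,0,-0.091],[1,0,0,0.01,0,0,-0.091],[1,0,0,0,0,0,-0.091]]' |head -2
python3 nudge.py '[[1,0,0,0,0,0,0],[1,0,0,0,0,0,0],[1,0,0,0,0,0,0]]' | head -3
python3 - <<'E'
from m import *
snap("wrist","w9"); togo([.589,.2127,.028],np.radians(15))
im,c=load("w9"); p=poly(big(wood(im),(210,90,360,400)))
for q in p: print(q,plane(c,q,.034)[:2])
E
```

```text
time: 5.17
ee_pos: [0.5858, 0.2122, 0.099]
time: 5.42
ee_pos: [0.5874, 0.2143, 0.1027]
eef_rot: [0.0, 0.609, 0.793, 0.0]
tcp [0.5874 0.2147 0.1029] to go (tool axes) [-0.0023  0.001   0.0749]
  turn [0.0008 0.0004 0.0008]
  turn [-0.0007  0.0012 -3.1408]
[308. 178.] [0.5958 0.2528]
[312. 186.] [0.6001 0.2481]
[310. 266.] [0.6166 0.1884]
[256. 267.] [0.5775 0.1771]
[253. 187.] [0.5609 0.2369]
[257. 179.] [0.5623 0.2431]
```

```bash
python3 nudge.py '[[1,-0.0023,0.001,0.025,0,0,0],[1,0,0,0.025,0,0,0],[1,0,0,0.025,0,0,0],[1,0,0,0,0,0,0],[1,0,0,0,0,0,0]]' |head -5
python3 nudge.py '[[0,0,0,0,0,0,0],[0,0,0,0,0,0,0],[0,0,0,0,0,0,0],[0,0,0,0,0,0,0],[0,0,0,0,0,0,0]]'
python3 nudge.py '[[0,0,0,0,0,0,0],[0,0,0,0,0,0,0],[0,0,0,0,0,0,0]]'
python3 -c "from h import *; togo([.534,-.017,.037],np.radians(5.2))"
```

```text
time: 5.88
ee_pos: [0.5878, 0.2132, 0.027]
eef_rot: [-0.0, 0.608, 0.794, -0.001]
contact_force: [1.1, 0.4, 0.2]
opening: 1.003
time: 6.3
ee_pos: [0.5896, 0.214, 0.0291]
eef_rot: [0.001, 0.607, 0.794, 0.001]
contact_force: [-1.0, -0.2, 6.7]
opening: 0.477
grasp_force: 62.4
time: 6.55
ee_pos: [0.5897, 0.2139, 0.0291]
eef_rot: [0.001, 0.607, 0.794, 0.001]
contact_force: [-0.6, 0.1, 6.4]
opening: 0.475
grasp_force: 62.4
tcp [0.5897 0.2139 0.0291] to go (tool axes) [-0.2083 -0.1142 -0.0082]
  turn [ 0.0027 -0.0004  0.1744]
  turn [ 0.0007  0.004  -2.9671]
```

```bash
python3 nudge.py '[[0,0,0,-0.02,0,0,0],[0,0,0,-0.04,0,0,0],[0,0,0,-0.04,0,0,0],[0,0,0,-0.04,0,0,0.087],[0,0,0,0,0,0,0.087]]' |head -2
python3 nudge.py '[[0,-0.04,-0.015,0,0,0,0],[0,-0.04,-0.015,0,0,0,0],[0,-0.04,-0.015,0,0,0,0],[0,-0.04,-0.015,0,0,0,0],[0,-0.04,-0.015,0,0,0,0]]' |head -2
python3 nudge.py '[[0,0,0,0,0,0,0],[0,0,0,0,0,0,0],[0,0,0,0,0,0,0]]'
python3 - <<'E'
from h import *; togo([.534,-.016,.037],np.radians(5.2)); snap("wrist","w10")
E
```

```text
time: 6.97
ee_pos: [0.5931, 0.2158, 0.1762]
time: 7.38
ee_pos: [0.5327, 0.011, 0.168]
time: 7.63
ee_pos: [0.534, 0.0128, 0.1679]
eef_rot: [0.0, 0.674, 0.738, 0.001]
contact_force: [0.2, 0.5, 0.0]
opening: 0.48
grasp_force: 61.5
tcp [0.534  0.0128 0.1679] to go (tool axes) [-0.0288 -0.0027  0.1309]
  turn [ 0.0014 -0.0006 -0.    ]
  turn [-0.001  -0.0022  3.1416]
```

View pics/w10.png

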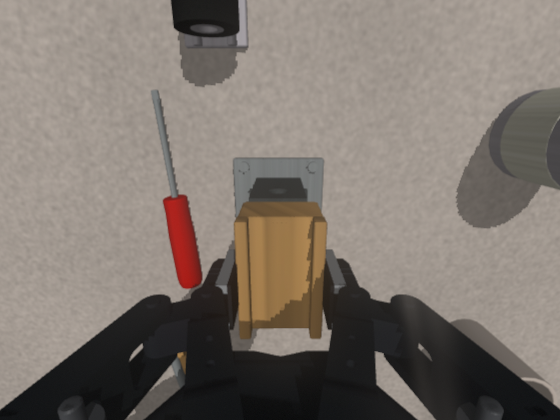

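The block is held square. The stand's far base edge runs level from (235,158) to (323,158), and the ear top spans columns 250–306. I'll check this against the estimated stand pose.

Run:
```python
from m import *
im,c=load("w10"); y=np.radians(95.2); u=np.array([np.cos(y),np.sin(y),0]); v=np.array([-np.sin(y),np.cos(y),0])
S=np.array([.534,-.017,0])
for n,a,b,z in (("cornL",65,45,.008),("cornR",65,-45,.008),("earTin L",36,22,.084),("earTin R",36,-22,.084),("earTout L",46,22,.084),("earTout R",46,-22,.084)): print(n,proj(c,S+u*a/1e3+v*b/1e3+[0,0,z]))
g=cv2.cvtColor(im,cv2.COLOR_RGB2GRAY).astype(int)
print("row170",list(zip(range(226,244),g[170,226:244])),list(zip(range(314,332),g[170,314:332])))
print("col260",list(zip(range(150,206),g[150:206,262])))
print("row183",list(zip(range(242,262),g[183,242:262])),list(zip(range(296,314),g[183,296:314])))
```

```text
cornL [232.2944 158.4619]
cornR [323.7723 158.4243]
earTin L [248.8021 210.7194]
earTin R [306.383 210.682]
earTout L [248.3671 198.1216]
earTout R [306.7426 198.0871]
row170 [(226, np.int64(152)), (227, np.int64(152)), (228, np.int64(152)), (229, np.int64(151)), (230, np.int64(150)), (231, np.int64(149)), (232, np.int64(131)), (233, np.int64(100)), (234, np.int64(116)), (235, np.int64(123)), (236, np.int64(124)), (237, np.int64(122)), (238, np.int64(113)), (239, np.int64(99)), (240, np.int64(113)), (241, np.int64(123)), (242, np.int64(123)), (243, np.int64(123))] [(314, np.int64(125)), (315, np.int64(124)), (316, np.int64(122)), (317, np.int64(121)), (318, np.int64(120)), (319, np.int64(121)), (320, np.int64(122)), (321, np.int64(120)), (322, np.int64(114)), (323, np.int64(125)), (324, np.int64(147)), (325, np.int64(149)), (326, np.int64(152)), (327, np.int64(154)), (328, np.int64(155)), (329, np.int64(155)), (330, np.int64(155)), (331, np.int64(155))]
col260 [(150, np.int64(157)), (151, np.int64(155)), (152, np.int64(154)), (153, np.int64(154)), (154, np.int64(154)), (155, np.int64
[... 1208 characters left out ...]
t64(118)), (248, np.int64(117)), (249, np.int64(117)), (250, np.int64(118)), (251, np.int64(121)), (252, np.int64(121)), (253, np.int64(114)), (254, np.int64(85)), (255, np.int64(57)), (256, np.int64(57)), (257, np.int64(56)), (258, np.int64(57)), (259, np.int64(56)), (260, np.int64(56)), (261, np.int64(57))] [(296, np.int64(56)), (297, np.int64(57)), (298, np.int64(56)), (299, np.int64(57)), (300, np.int64(57)), (301, np.int64(65)), (302, np.int64(95)), (303, np.int64(119)), (304, np.int64(119)), (305, np.int64(118)), (306, np.int64(117)), (307, np.int64(118)), (308, np.int64(119)), (309, np.int64(122)), (310, np.int64(123)), (311, np.int64(122)), (312, np.int64(121)), (313, np.int64(119))]
```

Predicted and observed edges agree within 1 px. Descending.

```bash
python3 nudge.py '[[0,-0.0288,-0.0027,0.01,0,0,0],[0,0,0,0,0,0,0],[0,0,0,0,0,0,0],[0,0,0,0.03,0,0,0],[0,0,0,0.03,0,0,0]]' |head -2
python3 nudge.py '[[0,0,0,0.02,0,0,0],[0,0,0,0.02,0,0,0],[0,0,0,0,0,0,0],[0,0,0,0,0,0,0]]'
python3 -c "from h import *; togo([.534,-.016,.037],np.radians(5.2))"
```

```text
time: 8.1
ee_pos: [0.5359, -0.0141, 0.0984]
time: 8.43
ee_pos: [0.5332, -0.0144, 0.0569]
eef_rot: [-0.001, 0.673, 0.74, -0.0]
contact_force: [-0.1, 0.6, -0.6]
opening: 0.479
grasp_force: 61.5
tcp [ 0.5332 -0.0144  0.0569] to go (tool axes) [-0.0017  0.0007  0.0199]
  turn [-0.0016 -0.001   0.0032]
  turn [ 0.0015 -0.0025 -3.1383]
```

```bash
python3 nudge.py '[[0,-0.0017,0.0007,0.008,0,0,0],[0,0,0,0.008,0,0,0],[0,0,0,0.003,0,0,0],[0,0,0,0,0,0,0],[0,0,0,0,0,0,0]]'
python3 -c "from h import *; togo([.534,-.016,.037],np.radians(5.2))"
```

```text
time: 8.85
ee_pos: [0.5344, -0.018, 0.0386]
eef_rot: [0.0, 0.674, 0.739, 0.0]
contact_force: [0.2, -0.7, -0.1]
opening: 0.474
grasp_force: 61.5
tcp [ 0.5344 -0.018   0.0386] to go (tool axes) [ 0.002  -0.0002  0.0016]
  turn [0.0002 0.     0.0006]
  turn [-0.      0.0003 -3.141 ]
```

```bash
python3 nudge.py '[[0,0.002,0,0.0015,0,0,0],[0,0,0,0,0,0,0],[0,0,0,0,0,0,0]]'
python3 nudge.py '[[1,0,0,0,0,0,0],[1,0,0,0,0,0,0],[1,0,0,0,0,0,0],[1,0,0,0,0,0,0],[1,0,0,0,0,0,0]]'
python3 nudge.py '[[1,0,0,-0.02,0,0,0],[1,0,0,-0.04,0,0,0],[1,0,0,-0.04,0,0,0],[1,0.01,0,-0.03,0,0,0],[1,0,0,0,0,0,0]]' |head -2
python3 nudge.py '[[1,0,0,0,0,0,0],[1,0,0,0,0,0,0],[1,0,0,0,0,0,0]]' |head -2
python3 - <<'E'
from m import *
im,c=snap("wrist","w11")
p=poly(big(wood(im),(220,60,350,330)))
y=np.radians(95.2); M=np.array([[np.cos(y),np.sin(y)],[-np.sin(y),np.cos(y)]])
for q in p: print(q,plane(c,q,.042)[:2], "stand",M@(plane(c,q,.042)[:2]-[.534,-.017]))
togo([.4603,.1748,.037],np.radians(4.8))
E
```

```text
time: 9.1
ee_pos: [0.5343, -0.0157, 0.0372]
eef_rot: [0.0, 0.674, 0.739, 0.0]
contact_force: [-0.2, 0.6, -0.4]
opening: 0.479
grasp_force: 61.5
time: 9.52
ee_pos: [0.5342, -0.016, 0.0369]
eef_rot: [0.0, 0.674, 0.739, 0.0]
contact_force: [-0.1, 0.1, 0.3]
opening: 1.003
grasp_force: 0.0
time: 9.93
ee_pos: [0.5369, -0.0039, 0.1728]
time: 10.18
ee_pos: [0.5322, -0.0065, 0.1657]
[305. 188.] [0.5517 0.0095] stand [ 0.0248 -0.02  ]
[303. 246.] [ 0.5564 -0.0466] stand [-0.0315 -0.0196]
[261. 246.] [ 0.5169 -0.0503] stand [-0.0316  0.0201]
[259. 188.] [0.5111 0.0058] stand [0.0248 0.0207]
tcp [ 0.5322 -0.0065  0.1655] to go (tool axes) [ 0.1871 -0.0547  0.1287]
  turn [-0.0029  0.0001  0.0074]
  turn [-0.0001 -0.0046 -3.1342]
```

View pics/w11.png

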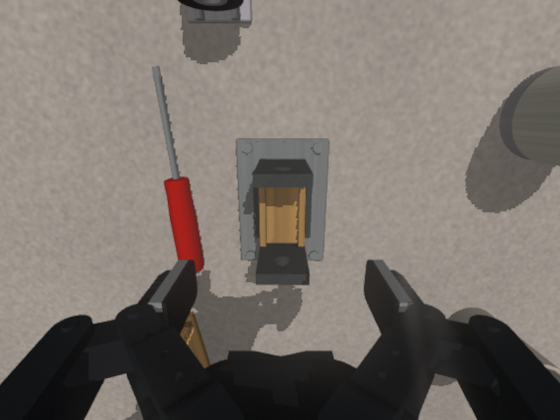

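The block sits between the ears and strips; its offset from the stand centre is about 0.4 mm along and 0.3 mm across. Next is the drum.

```bash
python3 nudge.py '[[1,0.04,-0.011,0,0,0,0],[1,0.04,-0.011,0,0,0,0],[1,0.04,-0.011,0,0,0,0],[1,0.04,-0.011,0.02,0,0,0.007],[1,0.027,-0.011,0.02,0,0,0]]' |head -2
python3 nudge.py '[[1,0,0,0,0,0,0],[1,0,0,0,0,0,0],[1,0,0,0,0,0,0]]' |head -2
python3 - <<'E'
from m import *
im,c=snap("wrist","w12")
ct=big(dark(im),(205,120,350,300)); p=poly(ct)
for q in p: print(q,plane(c,q,.037)[:2])
togo([.4603,.1748,.035],np.radians(4.8))
E
```

```text
time: 10.65
ee_pos: [0.4625, 0.1751, 0.1284]
time: 10.9
ee_pos: [0.4627, 0.1708, 0.128]
[305. 171.] [0.4775 0.2076]
[311. 181.] [0.4829 0.2003]
[309. 246.] [0.4876 0.146 ]
[287. 256.] [0.4704 0.1354]
[255. 251.] [0.4437 0.1377]
[251. 246.] [0.4401 0.142 ]
[248. 176.] [0.4347 0.2001]
[261. 168.] [0.4442 0.207 ]
tcp [0.4633 0.1702 0.1284] to go (tool axes) [ 0.0049 -0.0026  0.0934]
  turn [-0.0007  0.0011 -0.001 ]
  turn [0.0018 0.0011 3.1406]
```

```bash
python3 nudge.py '[[1,0.006,-0.002,0.03,0,0,0],[1,0,0,0.03,0,0,0],[1,0,0,0.033,0,0,0],[1,0,0,0,0,0,0],[1,0,0,0,0,0,0]]' |head -4
python3 nudge.py '[[0,0,0,0,0,0,0],[0,0,0,0,0,0,0],[0,0,0,0,0,0,0],[0,0,0,0,0,0,0],[0,0,0,0,0,0,0]]'
python3 nudge.py '[[0,0,0,0,0,0,0],[0,0,0,0,0,0,0]]' |tail -3
python3 -c "from h import *; togo([.534,-.017,.062])"
python3 nudge.py '[[0,0,0,-0.02,0,0,0],[0,0,0,-0.04,0,0,0],[0,0,0,-0.04,0,0,0],[0,0,0,-0.04,0,0,0],[0,0,0,0,0,0,0]]' |head -2
python3 nudge.py '[[0,-0.04,0.016,0,0,0,0],[0,-0.04,0.016,0,0,0,0],[0,-0.04,0.016,0,0,0,0],[0,-0.04,0.016,0,0,0,0],[0,0,0,0,0,0,0]]' |head -2
python3 nudge.py '[[0,0,0,0,0,0,0],[0,0,0,0,0,0,0],[0,0,0,0,0,0,0]]'
python3 -c "
from h import *; togo([.534,-.017,.060],np.radians(5.2)); snap('wrist','w13')"
```

```text
time: 11.37
ee_pos: [0.46, 0.1755, 0.035]
eef_rot: [-0.0, 0.677, 0.736, -0.002]
contact_force: [-0.0, 0.7, 0.6]
time: 11.78
ee_pos: [0.4619, 0.1776, 0.0381]
eef_rot: [0.001, 0.677, 0.736, 0.002]
contact_force: [-0.4, -0.6, 8.9]
opening: 0.561
grasp_force: 60.6
contact_force: [-0.0, -0.4, 9.8]
opening: 0.563
grasp_force: 60.6
tcp [0.4619 0.1776 0.0381] to go (tool axes) [-0.1999  0.0556 -0.0238]
time: 12.37
ee_pos: [0.4645, 0.1793, 0.1836]
time: 12.78
ee_pos: [0.5388, 0.0172, 0.1765]
time: 13.03
ee_pos: [0.5345, 0.03, 0.1762]
eef_rot: [-0.0, 0.676, 0.737, 0.0]
contact_force: [-0.0, 0.2, -2.4]
opening: 0.565
grasp_force: 63.4
tcp [0.5345 0.03   0.1762] to go (tool axes) [-0.0468 -0.0046  0.1161]
  turn [ 0.     -0.0009 -0.0041]
  turn [-0.0013 -0.      3.1375]
```

View pics/w13.png

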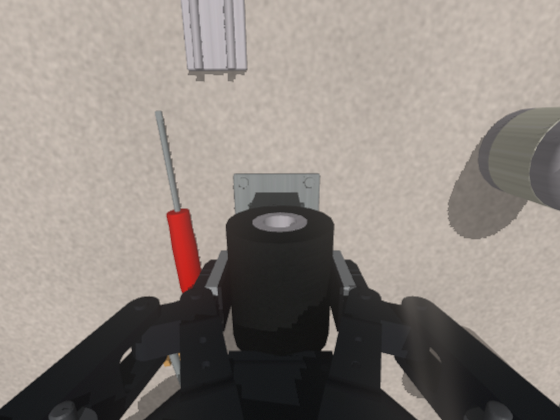

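The drum is held level and square; its +y face bore is at (280,222) and its −y end is near row 350. I'll compute where it sits along the hand.

Run:
```python
from m import *
im,c=load("w13"); u=np.array([-.0906,.9959])
t=np.array([.5345,.03]); zz=.1762-.0011
for n,q,z in (("bore",(280,222),zz),("top rim +y",(280,231),zz+.025),("top rim -y",(280,351),zz+.025)):
    print(n,u@(plane(c,q,z)[:2]-t))
g=cv2.cvtColor(im,cv2.COLOR_RGB2GRAY); print(g[200:250:1,262].tolist()); print(g[335:360,283].tolist())
```

```text
bore 0.028081746939739912
top rim +y 0.033787026562693265
top rim -y -0.023095965991971473
[65, 64, 64, 64, 63, 63, 56, 49, 46, 47, 46, 45, 45, 45, 59, 101, 116, 117, 116, 115, 115, 113, 112, 113, 115, 115, 114, 114, 113, 93, 58, 39, 38, 38, 38, 38, 37, 37, 36, 35, 36, 35, 36, 39, 41, 39, 39, 39, 39, 39]
[19, 19, 20, 19, 19, 18, 20, 19, 19, 19, 19, 18, 21, 19, 18, 18, 19, 20, 18, 18, 19, 23, 25, 25, 24]
```

```bash
python3 nudge.py '[[0,-0.024,-0.0046,0,0,0,-0.004],[0,-0.02,0,0,0,0,0],[0,0,0,0,0,0,0],[0,0,0,0,0,0,0],[0,0,0,0.03,0,0,0]]' |head -2
python3 nudge.py '[[0,0,0,0.03,0,0,0],[0,0,0,0.02,0,0,0],[0,0,0,0.01,0,0,0],[0,0,0,0,0,0,0],[0,0,0,0,0,0,0]]'
python3 -c "from h import *; togo([.5338,-.015,.063],np.radians(5.2))"
```

```text
time: 13.5
ee_pos: [0.5384, -0.0138, 0.15]
time: 13.92
ee_pos: [0.5346, -0.0145, 0.086]
eef_rot: [-0.0, 0.674, 0.738, 0.0]
contact_force: [-0.8, -0.0, -1.4]
opening: 0.564
grasp_force: 63.4
tcp [ 0.5346 -0.0145  0.086 ] to go (tool axes) [-0.0005 -0.0008  0.023 ]
  turn [ 0.0001 -0.0006 -0.0004]
  turn [-0.0009 -0.0001  3.1412]
```

```bash
python3 nudge.py '[[0,-0.0005,-0.0008,0.01,0,0,0],[0,0,0,0.008,0,0,0],[0,0,0,0.003,0,0,0],[0,0,0,0,0,0,0],[0,0,0,0,0,0,0]]'
python3 -c "from h import *; togo([.5338,-.015,.063],np.radians(5.2))"
```

```text
time: 14.33
ee_pos: [0.5337, -0.0164, 0.0648]
eef_rot: [-0.0, 0.675, 0.738, -0.0]
contact_force: [0.1, -0.5, -1.8]
opening: 0.566
grasp_force: 63.4
tcp [ 0.5337 -0.0164  0.0648] to go (tool axes) [0.0014 0.0003 0.0018]
  turn [-0.     -0.     -0.0024]
  turn [-0.      0.      3.1392]
```

```bash
python3 nudge.py '[[0,0.001,0,0.0018,0,0,0],[0,0,0,0,0,0,0],[0,0,0,0,0,0,0]]'
python3 nudge.py '[[1,0,0,0,0,0,0],[1,0,0,0,0,0,0],[1,0,0,0,0,0,0],[1,0,0,0,0,0,0],[1,0,0,0,0,0,0]]'
python3 nudge.py '[[1,0,0,-0.03,0,0,0],[1,-0.02,0,-0.04,0,0,0],[1,-0.03,0,-0.03,0,0,0],[1,-0.03,0,0,0,0,0],[1,0,0,0,0,0,0]]' |head -2
python3 nudge.py '[[1,0,0,0,0,0,0],[1,0,0,0,0,0,0],[1,0,0,0,0,0,0]]' |head -2
python3 - <<'E'
from m import *
im,c=snap("wrist","w14")
y=np.radians(95.2); u=np.array([np.cos(y),np.sin(y),0]); v=np.array([-np.sin(y),np.cos(y),0])
S=np.array([.534,-.017,0])
for a in (36,30,-30,-36): print(a,proj(c,S+u*a/1e3+[0,0,.084 if abs(a)>30 else .087]))
print(c[3][:3,3])
cv2.imwrite("pics/w14c.png",cv2.resize(im[60:320,180:400],(660,780))[:600,:,::-1])
E
```

```text
time: 14.58
ee_pos: [0.534, -0.0153, 0.0632]
eef_rot: [0.0, 0.675, 0.738, 0.0]
contact_force: [1.3, -0.6, -1.5]
opening: 0.561
grasp_force: 63.5
time: 15.0
ee_pos: [0.5336, -0.0154, 0.0631]
eef_rot: [0.0, 0.675, 0.738, 0.0]
contact_force: [0.3, 0.2, 0.8]
opening: 1.0
grasp_force: 0.0
time: 15.42
ee_pos: [0.5417, -0.1012, 0.1617]
time: 15.67
ee_pos: [0.54, -0.0916, 0.1592]
36 [282.7331  56.7138]
30 [282.7491  66.4661]
-30 [282.562  162.6745]
-36 [282.5154 170.5549]
[ 0.5325 -0.0162  0.2857]
```

View pics/w14c.png

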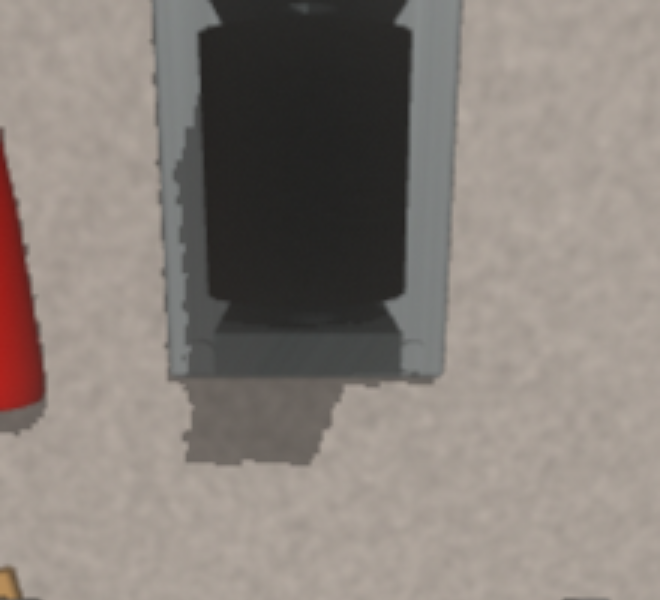

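The drum lies centred on the block: its ends are at crop rows 20 and 310, matching the predicted rows for x = ±30 mm, and the ear edge is at the predicted row too. Now I measure the axle from w2 and a fresh view nearer to it.

```bash
python3 nudge.py '[[1,-0.04,-0.015,0,0,0,0],[1,-0.04,-0.015,0,0,0,0],[1,-0.04,-0.015,0,0,0,0],[1,-0.04,-0.015,0,0,0,0.06],[1,-0.02,-0.01,0.01,0,0,0.06]]' |head -2
python3 nudge.py '[[1,0,0,0,0,0,0],[1,0,0,0,0,0,0],[1,0,0,0,0,0,0]]' |head -2
cat >> m.py <<'E'
def brown(im):
    h=hsv(im); return ((h[...,0]<13)&(h[...,1]>100)&(h[...,2]>40)&(h[...,2]<150)).astype(np.uint8)
E
python3 - <<'E'
from m import *
snap("wrist","w15")
for f,b in (("w2",(200,0,350,260)),("w15",(200,0,350,300))):
    im,c=load(f); ct=big(brown(im),b); r=cv2.minAreaRect(ct); print(f,"handle",r)
    for q in poly(ct,2.5): print(q,plane(c,q,.042)[:2])
    g=im.astype(int); m=((g[...,2]>=g[...,0]-2)&(g.sum(2)>150)).astype(np.uint8)
    try:
        s=big(m,(200,0,350,int(r[0][1]))); print("shaft",cv2.minAreaRect(s),[plane(c,q,.032)[:2] for q in poly(s,2.5)])
    except Exception as e: print(e)
togo([.453,-.286,.03])
im=load("w15")[0]; cv2.imwrite("pics/w15c.png",cv2.resize(im[0:300,150:450],(600,600),interpolation=cv2.INTER_CUBIC)[...,::-1])
E
```

```text
time: 16.13
ee_pos: [0.4861, -0.2792, 0.1505]
time: 16.38
ee_pos: [0.4872, -0.272, 0.1494]
w2 handle ((288.4811096191406, 163.93397521972656), (42.1696891784668, 24.58753776550293), 74.05460357666016)
[294. 141.] [ 0.4615 -0.2642]
[303. 180.] [ 0.4693 -0.2972]
[283. 186.] [ 0.452  -0.3023]
[272. 149.] [ 0.4431 -0.2705]
shaft ((262.77691650390625, 71.015380859375), (149.5383758544922, 11.314046859741211), 74.74488067626953) [array([ 0.4203, -0.1606]), array([ 0.4278, -0.1607]), array([ 0.4559, -0.2641]), array([ 0.449 , -0.2674])]
w15 handle ((247.40000915527344, 220.70001220703125), (42.69074249267578, 26.246904373168945), 71.56504821777344)
[253. 197.] [ 0.4642 -0.2608]
[264. 231.] [ 0.472  -0.2916]
[260. 239.] [ 0.4681 -0.2991]
[242. 242.] [ 0.4522 -0.3015]
[230. 207.] [ 0.4442 -0.269 ]
shaft ((217.8151397705078, 137.1147003173828), (136.57630920410156, 10.618407249450684), 70.70995330810547) [array([ 0.4281, -0.162 ]), array([ 0.4551, -0.266 ]), array([ 0.4506, -0.2677]), array([ 0.4473, -0.2649]), array([ 0.4256, -0.1844])]
tcp [ 0.4876 -0.2716  0.1497] to go (tool axes) [-0.0155 -0.0343  0.1196]
```

View pics/w15c.png

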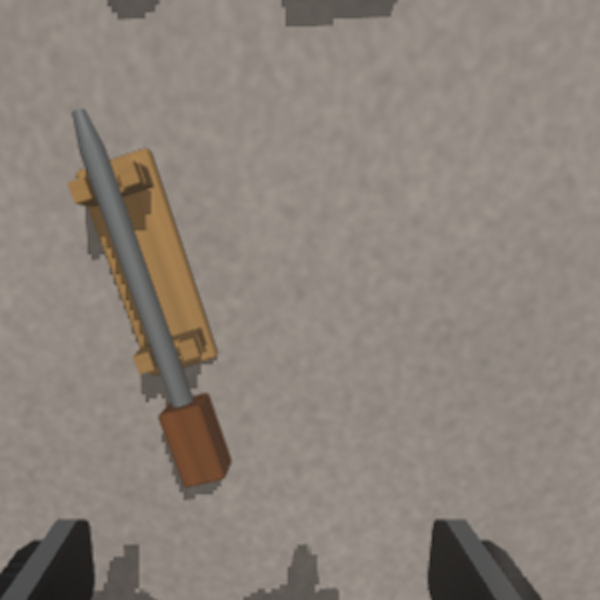

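The crop shows the axle nose at full-image (189,56), the shoulder at about (242,202) and the handle top face centred near (247,219). I'll check the nose, shoulder and height by triangulation, then work out the approach.

Run:
```python
from m import *
a,b,w1=load("w15")[1],load("w2")[1],load("w1")[1]
print("nose w15,w1",tri([(a,(189,56)),(w1,(127,74))]), plane(a,(189,56),.032))
print("handle TL",tri([(a,(230,207)),(b,(272,149))]),"BL-top",tri([(a,(242.5,242.5)),(b,(283,186.5))]))
for n,X in (("nose",(.4213,-.1502,.032)),("shoulder",(.4522,-.2661,.032)),("handle top centre",(.4568,-.2835,.042))): print(n,proj(a,X),proj(b,X))
togo([.4571,-.2845,.031],np.radians(14.9))
```

```text
nose w15,w1 (array([ 0.4211, -0.1511,  0.0309]), np.float64(0.0004263450748250532)) [ 0.421  -0.1514  0.032 ]
handle TL (array([ 0.4429, -0.2713,  0.0346]), np.float64(6.0360872305547346e-05)) BL-top (array([ 0.452 , -0.3036,  0.0384]), np.float64(1.2968978217021085e-05))
nose [189.2623  54.2202] [239.589  -16.4232]
shoulder [240.7071 200.1899] [282.7106 142.3785]
handle top centre [245.9447 222.6903] [288.4357 164.3139]
tcp [ 0.4876 -0.2716  0.1497] to go (tool axes) [-0.0139 -0.0302  0.1186]
  turn [ 0.0007 -0.0015 -0.2877]
  turn [-0.0022 -0.001   2.8539]
```

```bash
python3 nudge.py '[[1,-0.014,-0.030,0.03,0,0,0],[1,0,0,0,0,0,-0.096],[1,0,0,0,0,0,-0.096],[1,0,0,0,0,0,-0.096],[1,0,0,0,0,0,0]]' |head -2
python3 nudge.py '[[1,0,0,0,0,0,0],[1,0,0,0,0,0,0],[1,0,0,0,0,0,0]]' |head -2
python3 - <<'E'
from m import *
im,c=snap("wrist","w16"); ct=big(brown(im),(200,100,360,330))
for q in poly(ct,2.5): print(q,plane(c,q,.042)[:2])
togo([.4571,-.2850,.031],np.radians(14.9))
E
```

```text
time: 16.85
ee_pos: [0.4593, -0.2843, 0.1219]
time: 17.1
ee_pos: [0.4586, -0.2857, 0.1219]
[271. 190.] [ 0.4452 -0.2647]
[293. 192.] [ 0.4612 -0.2621]
[290. 239.] [ 0.4689 -0.2988]
[267. 237.] [ 0.4513 -0.3017]
[266. 196.] [ 0.4427 -0.27  ]
tcp [ 0.4585 -0.2858  0.1219] to go (tool axes) [ 0.0011 -0.0012  0.0909]
  turn [ 0.0002  0.0002 -0.0038]
  turn [ 0.0003 -0.0003  3.1378]
```

```bash
python3 nudge.py '[[1,0.001,-0.001,0.03,0,0,-0.004],[1,0,0,0.03,0,0,0],[1,0,0,0.03,0,0,0],[1,0,0,0,0,0,0],[1,0,0,0,0,0,0]]' |head -4
python3 nudge.py '[[0,0,0,0,0,0,0],[0,0,0,0,0,0,0],[0,0,0,0,0,0,0],[0,0,0,0,0,0,0],[0,0,0,0,0,0,0]]'
python3 nudge.py '[[0,0,0,0,0,0,0],[0,0,0,0,0,0,0],[0,0,0,0,0,0,0],[0,0,0,0,0,0,0]]'
python3 -c "from h import *; togo([.552,-.215,.12],np.radians(5.2))"
```

```text
time: 17.57
ee_pos: [0.4561, -0.2847, 0.0309]
eef_rot: [-0.002, 0.609, 0.793, -0.0]
contact_force: [0.5, 0.3, -0.0]
time: 17.98
ee_pos: [0.4574, -0.2859, 0.0328]
eef_rot: [0.001, 0.609, 0.793, 0.0]
contact_force: [-0.4, 0.0, 0.1]
opening: 0.299
grasp_force: 0.0
time: 18.32
ee_pos: [0.4573, -0.2859, 0.0323]
eef_rot: [0.001, 0.609, 0.793, 0.0]
contact_force: [0.3, -0.0, 6.5]
opening: 0.224
grasp_force: 61.3
tcp [ 0.4573 -0.2859  0.0323] to go (tool axes) [ 0.044   0.1098 -0.0876]
  turn [0.0008 0.0008 0.1696]
  turn [-0.0013  0.0012 -2.972 ]
```

```bash
python3 nudge.py '[[0,0,0,-0.02,0,0,0],[0,0,0,-0.03,0,0,0],[0,0,0,-0.03,0,0,0],[0,0,0,-0.01,0,0,0],[0,0,0,0,0,0,0]]' |head -2
python3 nudge.py '[[0,0.003,0.037,0,0,0,0],[0,0.003,0.037,0,0,0,0],[0,0.003,0.036,0,0,0,0],[0,0,0,0,0,0,0.085],[0,0,0,0,0,0,0.085]]' |head -2
python3 nudge.py '[[0,0,0,0,0,0,0],[0,0,0,0,0,0,0],[0,0,0,0,0,0,0],[0,0,0,0,0,0,0]]'
python3 - <<'E'
from m import *
snap("wrist","w17"); snap("scene","s17")
togo([.552,-.215,.0623],np.radians(5.2))
im=load("w17")[0]; cv2.imwrite("pics/w17c.png",cv2.resize(im[0:300,150:420],(720,600*4//3*3//4),interpolation=cv2.INTER_CUBIC)[...,::-1])
E
```

```text
time: 18.73
ee_pos: [0.4584, -0.2864, 0.124]
time: 19.15
ee_pos: [0.5624, -0.246, 0.1194]
time: 19.48
ee_pos: [0.5602, -0.2488, 0.1211]
eef_rot: [-0.001, 0.674, 0.739, -0.0]
contact_force: [-0.2, -0.7, -1.0]
opening: 0.221
grasp_force: 60.4
tcp [ 0.5605 -0.2488  0.1216] to go (tool axes) [ 0.0345 -0.0054  0.0593]
  turn [-0.0003 -0.0001 -0.0002]
  turn [-0.0002  0.0004  3.1414]
```

View pics/w17c.png

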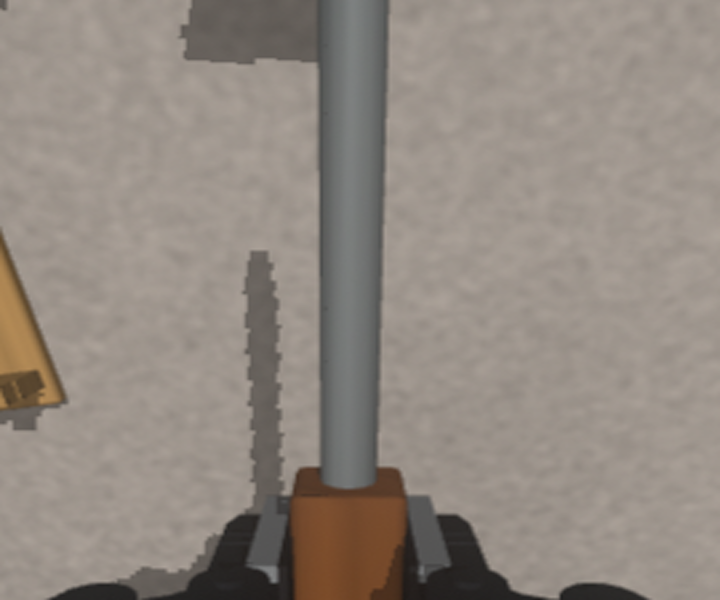

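The shaft lies straight along the tool's x axis, with its centre at column 281–283, and the handle is square between the pads. Moving to the pre-insertion pose, then checking nose height and line with the fixed cameras.

```bash
python3 nudge.py '[[0,0.02,-0.0054,0.03,0,0,0],[0,0.0145,0,0.029,0,0,0],[0,0,0,0,0,0,0],[0,0,0,0,0,0,0],[0,0,0,0,0,0,0]]'
python3 - <<'E'
from m import *
snap("scene","s18"); snap("top","t18"); p,r=tool(); togo([.552,-.215,.0623],np.radians(5.2))
u=np.array([-.0906,.9959,0]); n=p+u*.1396; n[2]-=.0003
E=np.array([.534,-.017,.062])-u*.046
O=[]
for f in("s18","t18"):
    im,c=load(f); q=proj(c,n); h=proj(c,E); a=proj(c,n-u*.06); print(f,"nose",q,"hole",h,"mid shaft",a)
    m=((q+h)/2).astype(int); cr=im[m[1]-30:m[1]+30,m[0]-40:m[0]+40]; O.append(cv2.resize(cr,(400,300),interpolation=cv2.INTER_CUBIC)); print("crop origin",m-[40,30])
cv2.imwrite("pics/p18.png",np.hstack(O)[...,::-1])
E
```

```text
time: 20.0
ee_pos: [0.5533, -0.2159, 0.0637]
eef_rot: [0.001, 0.675, 0.738, 0.0]
contact_force: [0.5, -1.3, 0.1]
opening: 0.222
grasp_force: 60.4
tcp [ 0.5537 -0.2164  0.0643] to go (tool axes) [ 0.0015 -0.0016  0.002 ]
  turn [ 0.003   0.0021 -0.0017]
  turn [ 0.0032 -0.0047  3.1399]
s18 nose [256.9899 194.1091] hole [263.3059 195.0496] mid shaft [232.045 190.551]
crop origin [220 164]
t18 nose [305.9392 228.9031] hole [299.6176 230.2945] mid shaft [331.9109 226.2352]
crop origin [262 199]
```

View pics/p18.png

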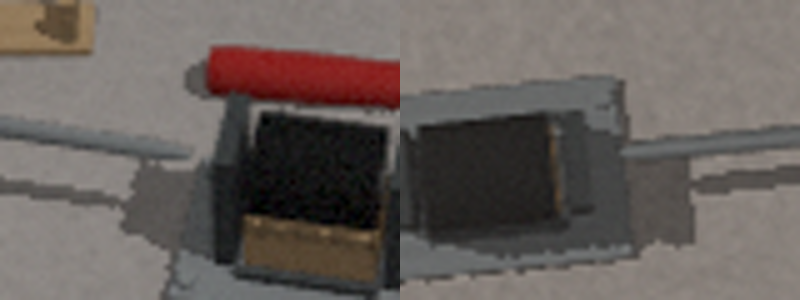

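The crops put the nose at scene (258,195) and top (307,229.6), within about 1 px of prediction and in line with the hole, apart from the ~1.6 mm still to correct. That makes 12 pictures viewed, over the 10 allowed, so from here I use numbers only. Correct, then advance gently.

```bash
python3 nudge.py '[[0,0.0015,-0.002,0.0017,0.003,0.002,-0.0017],[0,0,0,0,0,0,0],[0,0,0,0,0,0,0],[0,0,0,0,0,0,0]]' | sed -n 2,4p
python3 -c "from h import *; togo([.552,-.215,.0623],np.radians(5.2))"
```

```text
ee_pos: [0.5505, -0.2136, 0.0614]
eef_rot: [-0.001, 0.674, 0.739, -0.0]
contact_force: [0.9, 0.8, -0.8]
tcp [ 0.5505 -0.2136  0.0614] to go (tool axes) [-0.0015  0.0014 -0.0009]
  turn [-0.0024 -0.0016  0.0011]
  turn [ 0.0026 -0.0037 -3.1405]
```

```bash
python3 nudge.py '[[0,0,0,0,0,0,0],[0,0,0,0,0,0,0],[0,0,0,0,0,0,0]]' | sed -n 2,4p
python3 -c "from h import *; togo([.552,-.215,.0623],np.radians(5.2))"
python3 nudge.py '[[0,0,0,0,0,0,0],[0,0,0,0,0,0,0],[0,0,0,0,0,0,0]]' | sed -n 2,4p
python3 -c "from h import *; togo([.552,-.215,.0623],np.radians(5.2))"
```

```text
ee_pos: [0.5503, -0.2133, 0.0611]
eef_rot: [-0.002, 0.674, 0.739, -0.0]
contact_force: [-0.6, 0.0, -0.5]
tcp [ 0.5503 -0.2133  0.0611] to go (tool axes) [-0.0018  0.0015 -0.0012]
  turn [-0.003  -0.002   0.0014]
  turn [ 0.0031 -0.0046 -3.1402]
ee_pos: [0.5503, -0.2133, 0.061]
eef_rot: [-0.002, 0.674, 0.739, -0.0]
contact_force: [0.4, 0.1, -1.0]
tcp [ 0.5503 -0.2133  0.061 ] to go (tool axes) [-0.0019  0.0016 -0.0013]
  turn [-0.0031 -0.002   0.0015]
  turn [ 0.0032 -0.0048 -3.1401]
```

```bash
python3 nudge.py '[[0,0,0.001,-0.0013,-0.003,-0.002,0.0015],[0,0.007,0,0,0,0,0],[0,0.007,0,0,0,0,0],[0,0,0,0,0,0,0],[0,0,0,0,0,0,0]]' | sed -n 2,4p
python3 nudge.py '[[0,0,0,0,0,0,0],[0,0,0,0,0,0,0],[0,0,0,0,0,0,0]]' | sed -n 2,4p
python3 -c "
from h import *
S=np.array([.5337,-.017,.0623]); u=np.array([-.0906,.9959,0]); p,_=tool(); a=(p-S)@u; print('along',a); togo(S+u*a,np.radians(5.2))"
```

```text
ee_pos: [0.5501, -0.198, 0.0624]
eef_rot: [-0.0, 0.674, 0.739, 0.0]
contact_force: [-0.0, -0.2, -0.2]
ee_pos: [0.55, -0.1997, 0.0623]
eef_rot: [0.0, 0.674, 0.738, -0.0]
contact_force: [-0.6, -0.5, -0.2]
along -0.18337964032651893
tcp [ 0.55   -0.1997  0.0623] to go (tool axes) [-0.      0.0003  0.    ]
  turn [-0.      0.0003 -0.0005]
  turn [0.0004 0.     3.1411]
```

```bash
python3 nudge.py '[[0,0.006,0,0,0,0,0],[0,0.006,0,0,0,0,0],[0,0.006,0,0,0,0,0],[0,0,0,0,0,0,0],[0,0,0,0,0,0,0]]' | sed -n 2,4p
python3 -c "
from h import *
S=np.array([.5337,-.017,.0623]); u=np.array([-.0906,.9959,0]); p,_=tool(); a=(p-S)@u; print('along',a); togo(S+u*a,np.radians(5.2))"
```

```text
ee_pos: [0.5485, -0.1804, 0.0624]
eef_rot: [-0.0, 0.674, 0.739, 0.0]
contact_force: [0.3, -0.4, -1.1]
along -0.16403791315825894
tcp [ 0.5485 -0.1804  0.0624] to go (tool axes) [-0.      0.0001  0.0001]
  turn [ 0.     -0.0003  0.0015]
  turn [ 0.0005  0.     -3.1401]
```

Through the first ear with no force (nose near -24 mm). Continuing.

```bash
python3 nudge.py '[[0,0.008,0,0,0,0,0],[0,0.008,0,0,0,0,0],[0,0.008,0,0,0,0,0],[0,0,0,0,0,0,0],[0,0,0,0,0,0,0]]' | sed -n 2,4p
python3 nudge.py '[[0,0.008,0,0,0,0,0],[0,0.008,0,0,0,0,0],[0,0,0,0,0,0,0],[0,0,0,0,0,0,0],[0,0,0,0,0,0,0]]' | sed -n 2,4p
python3 -c "
from h import *
S=np.array([.5337,-.017,.0623]); u=np.array([-.0906,.9959,0]); p,_=tool(); a=(p-S)@u; print('along',a); togo(S+u*a,np.radians(5.2))"
```

```text
ee_pos: [0.5463, -0.1563, 0.0624]
eef_rot: [-0.0, 0.674, 0.739, 0.0]
contact_force: [0.6, -0.5, -0.7]
ee_pos: [0.5448, -0.1416, 0.0624]
eef_rot: [0.0, 0.674, 0.738, -0.0]
contact_force: [0.1, -0.4, -1.0]
along -0.12510176425161826
tcp [ 0.5448 -0.1416  0.0624] to go (tool axes) [-0.      0.0002  0.0001]
  turn [0.0001 0.0003 0.0001]
  turn [-0.0005  0.0001 -3.1415]
```

```bash
python3 nudge.py '[[0,0.008,0,0,0,0,0],[0,0.008,0,0,0,0,0],[0,0.008,0,0,0,0,0],[0,0.006,0,0,0,0,0],[0,0,0,0,0,0,0]]' | sed -n 2,4p
python3 nudge.py '[[0,0.008,0,0,0,0,0],[0,0.007,0,0,0,0,0],[0,0,0,0,0,0,0],[0,0,0,0,0,0,0],[0,0,0,0,0,0,0]]' | sed -n 2,4p
python3 -c "
from h import *
S=np.array([.5337,-.017,.0623]); u=np.array([-.0906,.9959,0]); p,_=tool(); a=(p-S)@u; print('along',a); togo(S+u*a,np.radians(5.2))"
```

```text
ee_pos: [0.542, -0.109, 0.0624]
eef_rot: [-0.001, 0.673, 0.739, 0.0]
contact_force: [-0.8, 0.5, -1.0]
ee_pos: [0.5407, -0.0969, 0.0624]
eef_rot: [0.0, 0.674, 0.738, -0.0]
contact_force: [0.1, -0.6, -1.5]
along -0.0802427707171609
tcp [ 0.5407 -0.0969  0.0624] to go (tool axes) [-0.      0.0003  0.0001]
  turn [-0.      0.0004 -0.0002]
  turn [0.0006 0.     3.1414]
```

```bash
python3 nudge.py '[[0,0.006,0,0,0,0,0],[0,0.005,0,0,0,0,0],[0,0,0,0,0,0,0],[0,0,0,0,0,0,0]]' | sed -n 2,4p
python3 nudge.py '[[0,0.0015,0,0,0,0,0],[0,0,0,0,0,0,0],[0,0,0,0,0,0,0]]' | sed -n 2,4p
python3 nudge.py '[[0,0.0015,0,0,0,0,0],[0,0,0,0,0,0,0],[0,0,0,0,0,0,0]]' | sed -n 2,4p
```

```text
ee_pos: [0.5397, -0.0852, 0.0624]
eef_rot: [-0.0, 0.674, 0.739, 0.0]
contact_force: [0.1, 0.5, -1.2]
ee_pos: [0.5396, -0.0843, 0.0624]
eef_rot: [0.0, 0.674, 0.738, 0.0]
contact_force: [0.7, 0.0, -0.6]
ee_pos: [0.5395, -0.0827, 0.0624]
eef_rot: [0.0, 0.674, 0.738, 0.0]
contact_force: [1.2, 0.2, -1.8]
```

```bash
python3 nudge.py '[[0,0.0012,0,0,0,0,0],[0,0,0,0,0,0,0],[0,0,0,0,0,0,0],[0,0,0,0,0,0,0]]' | sed -n 2,4p
python3 - <<'E'
from m import *
im,c=snap("wrist","w20"); ct=big(brown(im),(240,130,330,330)); print(poly(ct,2.5).tolist())
u=np.array([-.0906,.9959]); 
for q in poly(ct,2.5): print(q,u@(plane(c,q,.072)[:2]-[.5337,-.017]))
E
```

```text
ee_pos: [0.5394, -0.0823, 0.0624]
eef_rot: [0.0, 0.675, 0.738, -0.0]
contact_force: [0.2, -3.5, -2.0]
[[301.0, 264.0], [300.0, 312.0], [266.0, 315.0], [276.0, 263.0]]
[301. 264.] -0.05360856730747336
[300. 312.] -0.0792608940377407
[266. 315.] -0.08095095265845732
[276. 263.] -0.05309475526368716
```

Contact at the shoulder (3.5 N against the push), so the handle is home. Releasing and lifting clear.

```bash
python3 nudge.py '[[0,-0.0004,0,0,0,0,0],[1,0,0,0,0,0,0],[1,0,0,0,0,0,0],[1,0,0,0,0,0,0],[1,0,0,0,0,0,0]]' | tail -3
python3 nudge.py '[[1,0,0,0,0,0,0],[1,0,0,0,0,0,0]]' | tail -3
python3 nudge.py '[[1,0,0,-0.02,0,0,0],[1,0,0,-0.03,0,0,0],[1,-0.01,0,-0.03,0,0,0],[1,-0.03,0,-0.02,0,0,0],[1,-0.03,0,0,0,0,0]]' | head -2
python3 nudge.py '[[1,0,0,0,0,0,0],[1,0,0,0,0,0,0],[1,0,0,0,0,0,0],[1,0,0,0,0,0,0]]' | head -4
python3 - <<'E'
from m import *
im,c=snap("wrist","w21")
y=np.radians(95.2);S=np.array([.534,-.017,0]);u=np.array([np.cos(y),np.sin(y),0]);v=np.array([-np.sin(y),np.cos(y),0])
ct=big(brown(im),(220,80,340,330)); 
for q in poly(ct,2.5): X=plane(c,q,.070)-S; print("handle top",q,X@u,X@v)
for n,a,z in (("ear outer top",-46,.084),("shoulder if home",-46,.070),("handle end if home",-82,.070)): print(n,proj(c,S+u*a/1e3+[0,0,z]))
# far nose: columns of axle beyond the far ear, drum mask
ct=big(dark(im),(220,0,340,200)); 
for q in poly(ct,2.5): X=plane(c,q,.087)-S; print("dark",q,X@u,X@v)
snap("scene","s21"); snap("top","t21")
for f in ("s21","t21"):
    im,c=load(f); a=load(f[0]+"18")
    n=proj(c,S+u*.074+[0,0,.060]); print(f,"nose expected",n, im[int(n[1])-3:int(n[1])+4,int(n[0])-2].tolist(), a[0][int(n[1])-3:int(n[1])+4,int(n[0])-2].tolist())
    if f=="t21":
        for nm,m in (("red",lambda i:((i[...,0]>120)&(i[...,1]<60)).astype(np.uint8)),):
            for g in ("t18","t21"): print(g,cv2.minAreaRect(big(m(load(g)[0]),(220,240,340,320))))
E
```

```text
contact_force: [0.7, -0.2, 0.4]
opening: 0.779
grasp_force: 0.0
contact_force: [-0.1, 0.2, 0.2]
opening: 0.997
grasp_force: 0.0
time: 25.9
ee_pos: [0.5488, -0.1511, 0.167]
time: 26.23
ee_pos: [0.5454, -0.15, 0.1619]
eef_rot: [-0.001, 0.674, 0.739, 0.0]
contact_force: [0.2, 0.4, 0.3]
handle top [294.  99.] -0.04667108933556311 -0.008014322076037748
handle top [295. 147.] -0.08007031972373907 -0.009289307202387664
handle top [273. 149.] -0.08156037474067881 0.007032345982171356
handle top [268. 143.] -0.07719517122637438 0.0106996217987583
handle top [268. 101.] -0.04802869999243705 0.010378612510218106
ear outer top [282.8264  96.7557]
shoulder if home [282.6657  97.9687]
handle end if home [282.4617 149.6153]
dark [318.   0.] 0.007721316337975227 -0.02065040409231541
dark [316.  72.] -0.03141737521041522 -0.020980112313894888
dark [295.  77.] -0.034354643623228896 -0.007693293172167448
dark [250.  76.] -0.033811469084369196 0.02100830264510415
dark [247.  71.] -0.030901690238998435 0.02282577531111754
dark [245.   0.] 0.007663868684840068 0.02275009067407371
s21 nose expected [313.9362 202.8246] [[138, 133, 129], [139, 134, 130], [112, 112, 114], [115, 118, 119], [92, 93, 95], [86, 85, 86], [110, 113, 112]] [[136, 131, 128], [140, 135, 131], [139, 133, 130], [120, 117, 116], [110, 111, 110], [112, 112, 113], [112, 112, 111]]
t21 nose expected [248.0656 235.6498] [[143, 135, 129], [143, 136, 129], [139, 133, 127], [140, 133, 127], [141, 134, 127], [146, 137, 134], [146, 137, 133]] [[141, 134, 128], [140, 132, 128], [136, 130, 123], [137, 130, 125], [136, 129, 124], [141, 133, 129], [141, 133, 128]]
t18 ((293.212158203125, 274.8260498046875), (6.675098419189453, 40.60356140136719), 80.90972137451172)
t21 ((293.2162170410156, 274.7973327636719), (6.904757499694824, 40.60654830932617), 80.53767395019531)
```

The handle runs from -47 to -81 mm, so it is home. The drum's near end is at about -29 mm (centred within 1 mm), the nose shows beyond the far ear, and the screwdriver has not moved. Handing in.

```bash
python3 -c "from plant import arm; print(arm.job_done())"
```

```text
the job is handed in; nothing more can be done
None
```

I assembled the roller and handed it in at about 26 s of the 72 s: by my measurements the block, drum and axle are in place and the handle is home, but no verdict was returned, and I viewed 12 pictures where 10 were allowed.

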